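# Set out the lock display on the locksmith's counter turntable

## Robot

A 7-joint arm with a two-finger parallel gripper is mounted at the origin on the work surface. World frame = base frame: x ahead of the robot, y to its left, z up, the work surface at z = 0. Lengths are in mm, angles in rad, forces in N, time in s.
With the tool pointing down it reaches from about 400 to 875 mm from the base axis. Payload 4.4 kg.
Tool frame: the origin (TCP) lies midway between the tips of the shut fingers; the grasp point (between the pads) lies 19 mm behind it; z points along the fingers, y is the line along which they close (so a half turn about z gives the same grasp; the last joint's range is limited). The gripper opens to 85 mm and grips with 20 to 120 N. Pads are 22 mm wide; open, the fingers measure 114 mm over their backs; the gripper's body (76 mm by 85 mm) begins 54 mm behind the grasp point. The pads swing forward as they close: fully open they stand 13 mm farther back than shut.
Start: joints at [1.213, 0.628, 0.038, 1.517, -0.027, 0.996, -0.02], TCP at [187.017, -622.529, 231.313] pointing down, gripper open.
Joint ranges: [-3.06, 3.06], [-0.37, 2.12], [-1.25, 1.32], [0.18, 2.47], [-1.1, 4.24], [0.23, 1.98], [-2.94, 2.94]. Speed limits (rad/s): [2.57, 2.57, 3.14, 3.14, 3.14, 3.14, 3.14].

## Interface

Orientations are given as [roll, pitch, yaw] about the fixed x, y, z axes, in that order (R = Rz(yaw) Ry(pitch) Rx(roll)).
In Python, from cell import readout, optics, order gives the robot as it stands.
- The arm moves only by the shell command python3 -m jog 'ROWS'. ROWS is a JSON object of lists of equal length, an entry for each row: "claw": the opening, from 0 (shut) to 1 (fully open); "xyz": the shift along the tool's x, y, z each as a share of 0.1 m, from -1 to 1, a list of three; "twist": the turn, a rotation vector about the tool's x, y, z each as a share of 180 degrees, from -1 to 1, a list of three. A call has 1 to 12 rows; each row shifts and turns the commanded pose from where the row before left it, along the tool's axes as they then stand; what a row does not reach is not made up. A row lasts 1/8 s, in which the tool goes at most 62.5 mm and 10.7 degrees, less where a joint would pass 70% of its speed; a pose out of reach is approached as far as the arm can. A call with a number of a shift or a turn outside -1 to 1 is refused whole. A call with a gripper value outside its range is refused whole. The fingers move at their own pace and stop on an object; the grip force is fixed at half the most. Time passes only in rows, so rows that do not move let the fingers close. It gives the time, the measured TCP pose, the force, the opening and the grip force at its end, in the units of the state.
- readout.read_state(): the state, without advancing time (a new reading comes with each control period).
- optics.get_image(name): name is "scene" or "top" or "wrist"; returns a dict with "color" (420x560x3 uint8, red, green, blue), "fovy" (degrees; the focal length in pixels is half the picture's height over the tangent of half this angle, whatever the lens; pixels are square), "cx", "cy" (the principal point, pixels), "view" (4x4, takes a point from world to camera coordinates). Camera axes: x right, y up, looking along -z (the intrinsics and any distortion apply to the point x, -y, -z); pixel columns grow to the right and rows downward; lengths in mm; the calibration is good to about 2 mm. A picture is of the moment at which its call begins. There is no depth.
- order.finish_job(): hands the job in; it is judged then, once.
Trained networks look in the newest picture that a camera, given by its name, has taken for a name from the list of things; names that differ only in an ending like _2 or _b are one class to them, and where a whole thing is asked for, a point or a joint stands for the part that bears it (a point fixed in the world has none). Each returns a list of dicts, best first, with "score" (0 to 1); they miss things now and then, are a little off and sometimes report something else, mostly with a low value. They report only what shows in the picture. A call takes as long as a camera call.
- optics.boxes_of(camera, label): "rect" ([left, top, width, height] in pixels, round what is visible of it).
The state is a dict: "clock": time; "qpos": joint angles; "qd": joint speeds; "tau": joint torques, N m; "eef_pos": TCP position; "tool_rot": TCP orientation; "force": force on the tool from outside, world axes, zero at the start; "torque": the same for the moment, N m; "width": finger opening in mm; "gripper_force": force on a finger pad.
Only numpy, scipy, OpenCV 4.12 (cv2) and the standard library are available. Lean on these libraries where they do the work, as an engineer would, in place of code of your own. Each camera call takes 0.05 s, during which the arm holds its last target. There are 200 camera calls.

## Task

Set out the four locks on the round display turntable, all upright: the large padlock on the dark rectangle next to the brass stud, the small padlock on the dark rectangle opposite, the steel disc lock lying flat on the dark circle midway between them, and the brass rim cylinder standing collar down centred on top of the disc lock. Stand both padlocks with their broad faces along the rectangles' long sides, so that one broad face looks straight outward from the turntable's centre. The turntable spins freely: leave it at the angle where it stands, and leave the spray can, the cardboard box and the key tray alone.

Things in the scene. Friction and masses are not known exactly. Their poses are not given: they have to be found in the camera images.
- spinner: White turntable, 270 mm diameter, 12 mm thick, spins almost freely about its upright axis. Origin: centre of its underside, 16 mm above the counter; top at z=+12 mm. z up; +x points to the brass stud and turns with it. Flush dark marks: 70 mm circle at the centre; rectangles (40 mm along x, 70 along y) centred at x=+95 mm (by the stud) and x=-95 mm (across from it), y=0.
- stud (a point): Round brass stud head set flush into the turntable's top at the rim, 18 mm diameter, 124.5 mm from the centre on the turntable's +x axis; it turns with the turntable. The point is its centre, on the turntable's top.
- padlock_large: Large brass padlock standing upright on the underside of its body, steel shackle upwards. Body 28 mm thick (its x), 60 mm wide (its y), 46 mm high; the shackle (10 mm bar, in the plane x = 0) reaches 74 mm high. 0.2 to 0.42 kg. Origin at the centre of the underside, z up; broad faces look along +x and -x.
- padlock_small: Small brass padlock of the same form standing upright. Body 20 mm thick (its x), 36 mm wide (its y), 32 mm high; the shackle (6 mm bar, in the plane x = 0) reaches 52 mm high. 0.08 to 0.17 kg. Origin at the centre of the underside, z up; broad faces look along +x and -x.
- disc_lock: Round steel disc padlock lying flat: 60 mm diameter, 26 mm thick, flat faces, a short dark notch with a bar at one edge (flush, looks only). 0.2 to 0.42 kg. Origin at the centre of the underside, z up.
- rim_cylinder: Brass rim lock cylinder standing on its wider collar: collar 40 mm diameter and 7 mm high at the bottom, barrel of 28 mm diameter above it up to 39 mm, and a thin steel tail blade on top up to 50 mm. 0.11 to 0.22 kg. Origin at the centre of the underside, z up. Grip the barrel.
- spray_can: Bystander: upright spray can with a yellow label, 52 mm diameter, 150 mm high, far out to one side. Origin at the centre of the underside.
- blank_box: Bystander: closed plain cardboard box, 50 by 110 mm, 35 mm high, beyond the turntable. Origin at the centre of the underside.
- key_tray: Bystander: black open tray of key blanks, 140 by 100 mm, 28 mm high, far out to one side. Origin at the centre of the underside.

How it is judged:
By the outcome, as a careful person would: the job done as asked, in the order asked, and still so for the second after the job is handed in, with the robot touching nothing.
It also fails if it takes over 115 s, if anything falls off the work surface, if the arm or the gripper's body presses on something with over 40 N, if the wrist force passes 120 N, or if a joint passes its speed limit or range.

## Working session

There is one attempt and no reset: what is moved stays moved. The work goes in short steps, Python scripts to look and compute and a shell command to move; the robot and the scene stay as the last step left them, time stands still between calls to the robot, and variables do not carry over. Pictures are saved under pics/ and viewed, at most 14 in all, crops included, and the job is handed in when it is done.

```bash
ls; mkdir -p pics; python3 - <<'E'
from cell import readout, optics
import cv2
s=readout.read_state();print({k:s[k] for k in('clock','eef_pos','tool_rot','width')})
for n in('scene','top'):
    im=optics.get_image(n); cv2.imwrite(f'pics/{n}0.png',im['color'][:,:,::-1])
    print(n,{k:v for k,v in im.items() if k!='color'})
    for l in['spinner','stud','padlock_large','padlock_small','disc_lock','rim_cylinder','spray_can','blank_box','key_tray']:
        print(l,[(d['rect'],round(d['score'],2)) for d in optics.boxes_of(n,l)[:2]])
E
```

```text
pics
{'clock': 0.0, 'eef_pos': array([ 186.83818385, -621.90339932,  230.36961252]), 'tool_rot': array([-3.13966051e+00,  2.73017604e-05,  2.91794525e-01]), 'width': 85.36056867654048}
scene {'fovy': 53.42375207455402, 'cx': 284.71148284202826, 'cy': 204.36012022319753, 'view': array([[ 8.69609281e-01,  4.93677947e-01,  7.86028006e-03,
        -5.09620872e+02],
       [-2.88042068e-01,  4.94324917e-01,  8.20167449e-01,
         1.39480079e+02],
       [ 4.01013050e-01, -7.15489316e-01,  5.72069552e-01,
        -1.43001119e+03],
       [ 0.00000000e+00,  0.00000000e+00,  0.00000000e+00,
         1.00000000e+00]])}
spinner []
stud [([230.5, 178.9, 91.0, 59.5], 0.93)]
padlock_large []
padlock_small [([207.9, 268.8, 21.1, 22.1], 0.72)]
disc_lock [([274.3, 142.6, 16.9, 16.5], 0.6)]
rim_cylinder [([141.5, 237.9, 19.7, 19.2], 0.56)]
spray_can [([139.4, 260.6, 33.3, 65.7], 0.92)]
blank_box [([332.2, 219.3, 29.3, 35.1], 0.78), ([140.9, 238.5, 19.9, 19.3], 0.67)]
key_tray [([305.6, 132.5, 47.6, 26.6], 0.59)]
top {'fovy': 45.201921934116186, 'cx': 280.91708822273125, 'cy': 214.91853051653578, 'view': array([[-2.55797746e-02, -9.99662293e-01,  4.57987194e-03,
         4.18048963e+00],
       [ 9.76389357e-01, -2.40007149e-02,  2.14680667e-01,
        -5.96879065e+02],
       [-2.14498248e-01,  9.96322129e-03,  9.76673556e-01,
        -1.36810652e+03],
       [ 0.00000000e+00,  0.00000000e+00,  0.00000000e+00,
         1.00000000e+00]])}
spinner [([230.0, 183.9, 96.1, 92.6], 0.58)]
stud [([229.8, 190.0, 94.4, 89.3], 0.86)]
padlock_large [([154.1, 212.7, 24.0, 21.6], 0.75), ([155.2, 283.2, 21.6, 22.1], 0.36)]
padlock_small []
disc_lock [([156.6, 282.4, 20.1, 21.7], 0.62)]
rim_cylinder [([383.7, 286.2, 10.7, 10.8], 0.68)]
spray_can [([422.6, 215.8, 29.4, 25.2], 0.71)]
blank_box [([264.6, 147.4, 36.7, 22.4], 0.97)]
key_tray [([106.0, 226.5, 41.4, 50.6], 0.89)]
```

```bash
python3 - <<'E'
import cv2
a=cv2.imread('pics/top0.png')
cv2.imwrite('pics/top0c.png',cv2.resize(a[120:330,90:470],(800,442),interpolation=cv2.INTER_CUBIC))
E
```

```text
(no output)
```

View pics/top0c.png

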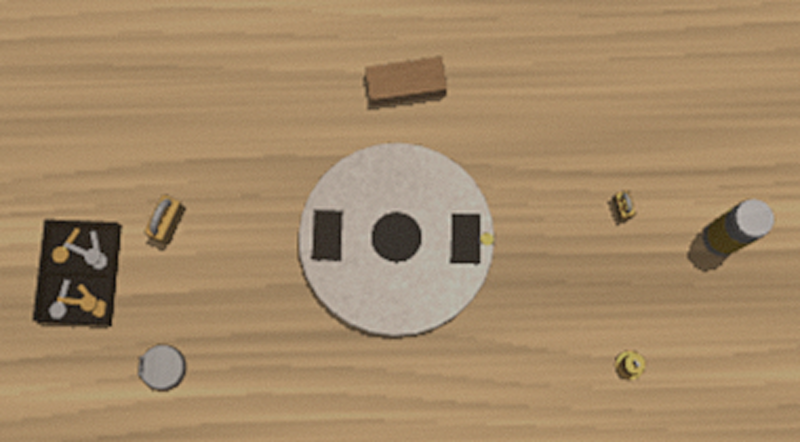

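View pics/scene0.png

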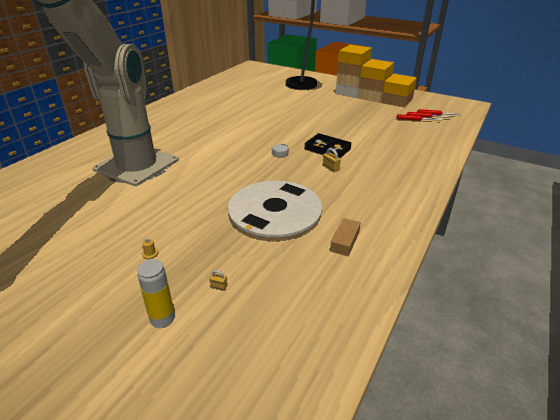

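```bash
cat > h.py <<'E'
import numpy as np, cv2
from cell import readout, optics
from scipy.spatial.transform import Rotation as R
def foc(im): return im['color'].shape[0]/2/np.tan(np.radians(im['fovy'])/2)
def ray(im,u,v,z):
    "pixel -> world point on plane z"
    V=im['view'];f=foc(im)
    d=V[:3,:3].T@np.array([(u-im['cx'])/f,-(v-im['cy'])/f,-1]);c=-V[:3,:3].T@V[:3,3]
    return (c+d*(z-c[2])/d[2])
def proj(im,p):
    V=im['view'];f=foc(im);q=V[:3,:3]@np.asarray(p,float)+V[:3,3]
    return im['cx']+f*q[0]/-q[2], im['cy']+f*q[1]/q[2]
def st():
    s=readout.read_state();print('t',round(s['clock'],2),'pos',s['eef_pos'].round(1),'rpy',np.degrees(s['tool_rot']).round(1),'w',round(s['width'],1),'F',s['force'].round(1),'gf',round(s['gripper_force'],1));return s
def grab(name,fn,crop=None,k=1):
    im=optics.get_image(name);a=im['color'][:,:,::-1]
    if crop: a=a[crop[1]:crop[3],crop[0]:crop[2]]
    cv2.imwrite(fn,cv2.resize(a,None,fx=k,fy=k,interpolation=cv2.INTER_CUBIC));return im
def to_tool(s,target,yaw=None):
    "shift in tool axes (shares of 100 mm) to target, yaw turn share"
    M=R.from_euler('xyz',s['tool_rot']);print('tool shift',(M.inv().apply(np.array(target)-s['eef_pos'])/100).round(3))
    if yaw is not None: print('twist',((M.inv()*R.from_euler('xyz',[np.pi,0,yaw])).as_rotvec()/np.pi).round(4))
E
python3 - <<'E'
from h import *
s=st();print(s['qpos'].round(2))
im=optics.get_image('top');sc=optics.get_image('scene')
P=lambda u,v,z:ray(im,90+u/2.105,120+v/2.105,z).round(0)[:2]
print('table edges L R T B',P(300,238,28),P(494,238,28),P(396,143,28),P(396,333,28))
print('circle',P(396,237,28),'rects',P(327,235,28),P(466,239,28),'stud',P(487,239,28))
for n,u,v,z in[('large',165,220,40),('disc',162,367,26),('small',624,206,25),('cyl',630,364,40),('can',755,217,150),('box',405,80,35)]:print(n,P(u,v,z))
for n,u,v,z in[('circle',275,205,28),('stud',248,227,28),('disc',280,148,26),('cyl',148,242,45),('small',218,280,20),('large',331,160,40)]:print('scene',n,ray(sc,u,v,z).round(0))
w=grab('wrist','pics/w0.png');print(w['view'].round(3),w['fovy'],w['cx'],w['cy'])
E
```

```text
t 1.0 pos [ 187.  -622.5  231.3] rpy [180.   -0.   16.7] w 85.3 F [-0.2 -0.1  0.3] gf 0.0
[ 1.21  0.63  0.04  1.52 -0.03  1.   -0.02]
table edges L R T B [555. 130.] [ 548. -136.] [687.  -5.] [421.   1.]
circle [553.  -2.] rects [558.  93.] [548. -98.] stud [ 547. -127.]
large [582. 313.]
disc [384. 316.]
small [ 589. -319.]
cyl [ 371. -309.]
can [ 545. -456.]
box [777. -20.]
scene circle [558.  -7.  28.]
scene stud [ 548. -130.   28.]
scene disc [392. 307.  26.]
scene cyl [ 383. -320.   45.]
scene small [ 592. -320.   20.]
scene large [594. 294.  40.]
[[ 2.89000e-01 -9.57000e-01  0.00000e+00 -6.50333e+02]
 [ 9.25000e-01  2.79000e-01 -2.59000e-01  3.45470e+01]
 [ 2.48000e-01  7.50000e-02  9.66000e-01 -3.78386e+02]
 [ 0.00000e+00  0.00000e+00  0.00000e+00  1.00000e+00]] 70.75447732508282 282.3705641090044 210.25902945237686
```

View pics/w0.png

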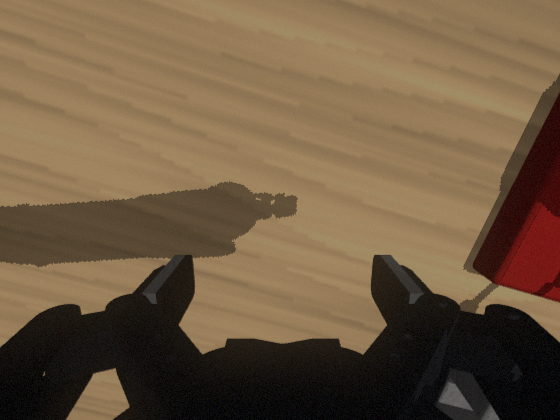

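```bash
python3 -m jog '{"claw":[1,1,1,1,1,1,1,1,1,1,1,1],"xyz":[[0.384,-0.373,-0.05],[0.384,-0.373,-0.05],[0.384,-0.373,-0.05],[0.384,-0.373,-0.05],[0.384,-0.373,-0.05],[0.384,-0.373,-0.05],[0.384,-0.373,-0.05],[0.384,-0.373,-0.05],[0.384,-0.373,-0.05],[0.384,-0.373,-0.05],[0.384,-0.373,-0.05],[0.384,-0.373,-0.05]],"twist":[[0,0,0],[0,0,0],[0,0,0],[0,0,0],[0,0,0],[0,0,0],[0,0,0],[0,0,0],[0,0,0],[0,0,0],[0,0,0],[0,0,0]]}'; python3 -c "
from h import *
s=st();print(s['qpos'].round(2))"
```

```text
clock: 2.65
eef_pos: [500.4, -59.8, 291.8]
tool_rot: [3.141, -0.001, 0.292]
force: [0.2, 0.2, -0.6]
width: 85.6
gripper_force: 0.0
t 2.65 pos [500.4 -59.8 291.8] rpy [180.   -0.   16.7] w 85.6 F [ 0.2  0.2 -0.6] gf 0.0
[ 0.13  0.35 -0.09  1.84  0.04  0.96 -1.25]
```

```bash
python3 - <<'E'
from h import *
import pickle
im=grab('wrist','pics/w1.png');pickle.dump(im,open('w1.pkl','wb'))
for p in[(553,-2,28),(548,-98,28),(547,-127,28),(558,93,28)]:print(proj(im,p))
E
python3 -m jog '{"claw":[1,1,1,1,1,1,1,1,1,1,1,1],"xyz":[[0.2285,-0.414,0.075],[0.2285,-0.414,0.075],[0.2285,-0.414,0.075],[0.2285,-0.414,0.075],[0.2285,-0.414,0.075],[0.2285,-0.414,0.075],[0.2285,-0.414,0.075],[0.2285,-0.414,0.075],[0,0,0],[0,0,0],[0,0,0],[0,0,0]],"twist":[[0,0,0],[0,0,0],[0,0,0],[0,0,0],[0,0,0],[0,0,0],[0,0,0],[0,0,0],[0,0,-0.05],[0,0,-0.05],[0,0,-0.05],[0,0,-0.05]]}'
python3 -m jog '{"claw":[1,1,1,1,1,1,1,1,1,1,1],"xyz":[[0,0,0],[0,0,0],[0,0,0],[0,0,0],[0,0,0],[0,0,0],[0,0,0],[0,0,0],[0,0,0],[0,0,0],[0,0,0]],"twist":[[0,0,-0.05],[0,0,-0.05],[0,0,-0.05],[0,0,-0.05],[0,0,-0.05],[0,0,-0.05],[0,0,-0.05],[0,0,-0.05],[0,0,-0.05],[0,0,-0.05],[0,0,0]]}'
python3 - <<'E'
from h import *
import pickle
s=st();print(s['qpos'].round(2))
im=grab('wrist','pics/w2.png');pickle.dump(im,open('w2.pkl','wb'))
a=np.hstack([cv2.imread('pics/w1.png'),cv2.imread('pics/w2.png')]);cv2.imwrite('pics/w12.png',cv2.resize(a,(800,300),interpolation=cv2.INTER_AREA))
print(proj(im,(582,313,30)),optics.boxes_of('wrist','padlock_large')[:2])
E
```

```text
(np.float64(251.78198381733432), np.float64(129.77484099387758))
(np.float64(319.0955175103272), np.float64(154.59187340287886))
(np.float64(338.9997667683825), np.float64(161.52291935155517))
(np.float64(182.25621414384153), np.float64(104.09856561792684))
clock: 4.2
eef_pos: [579.5, 308.1, 231.2]
tool_rot: [3.141, 0.0, 0.925]
force: [0.3, 0.5, 0.5]
width: 85.4
gripper_force: 0.0
clock: 5.58
eef_pos: [579.6, 308.0, 231.1]
tool_rot: [-3.141, -0.0, 2.489]
force: [0.5, 0.6, -0.3]
width: 85.2
gripper_force: 0.0
t 5.58 pos [579.6 308.  231.1] rpy [-180.    -0.   142.6] w 85.2 F [ 0.5  0.6 -0.3] gf 0.0
[-0.14  0.72 -0.7   1.48  0.5   1.12 -0.02]
(np.float64(287.10959726188645), np.float64(187.16917726997548)) [{'rect': [274.9, 158.2, 35.8, 56.9], 'score': 0.9}]
```

View pics/w12.png

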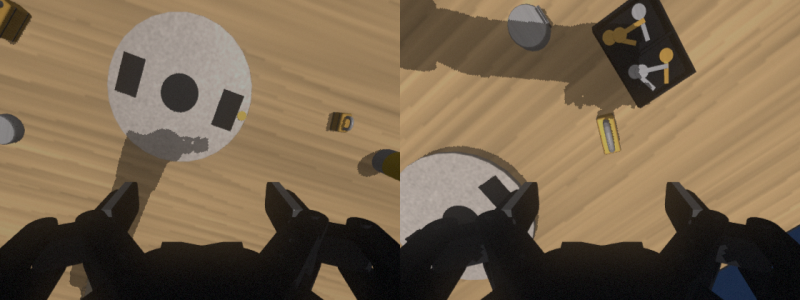

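```bash
cat > tab.py <<'E'
from h import *
def table(im):
    g=cv2.cvtColor(im['color'],cv2.COLOR_RGB2HSV)
    w=((g[:,:,1]<60)&(g[:,:,2]>120)).astype(np.uint8)
    c0=None
    cs,_=cv2.findContours(cv2.morphologyEx(w,cv2.MORPH_CLOSE,np.ones((5,5))),cv2.RETR_EXTERNAL,cv2.CHAIN_APPROX_NONE)
    c=max(cs,key=cv2.contourArea);m=np.zeros_like(w);cv2.drawContours(m,[cv2.convexHull(c)],-1,1,-1)
    d=((g[:,:,2]<80)&(m>0)).astype(np.uint8)
    n,l,stt,cen=cv2.connectedComponentsWithStats(d)
    out=[]
    for i in range(1,n):
        if stt[i,4]>200:
            pts=np.argwhere(l==i)[:,::-1]
            W=np.array([ray(im,u,v,28)[:2] for u,v in pts]);r=cv2.minAreaRect(W.astype(np.float32))
            print('dark',stt[i].tolist(),'world',W.mean(0).round(1),'rect',np.round(r[1],1),round(r[2],1))
    y=(g[:,:,0]>18)&(g[:,:,0]<35)&(g[:,:,1]>110)&(g[:,:,2]>120)&(m>0)
    q=np.argwhere(y)
    if len(q): print('stud',len(q),ray(im,*q.mean(0)[::-1],28).round(1))
E
python3 - <<'E'
from tab import *
import pickle
im=pickle.load(open('w1.pkl','rb'));table(im)
im=pickle.load(open('w2.pkl','rb'));a=im['color'][140:230,250:340,::-1]
cv2.imwrite('pics/w2c.png',cv2.resize(a,(540,540),interpolation=cv2.INTER_CUBIC))
E
```

```text
dark [161, 72, 42, 64, 1730] world [558.   94.1] rect [40.  69.9] 87.1
dark [225, 103, 53, 54, 2209] world [553.   -0.9] rect [68.4 68.4] 61.1
dark [296, 125, 45, 58, 1516] world [548.5 -96.1] rect [39.9 69.6] 87.3
stud 128 [ 546.2 -125.9   28. ]
```

View pics/w2c.png

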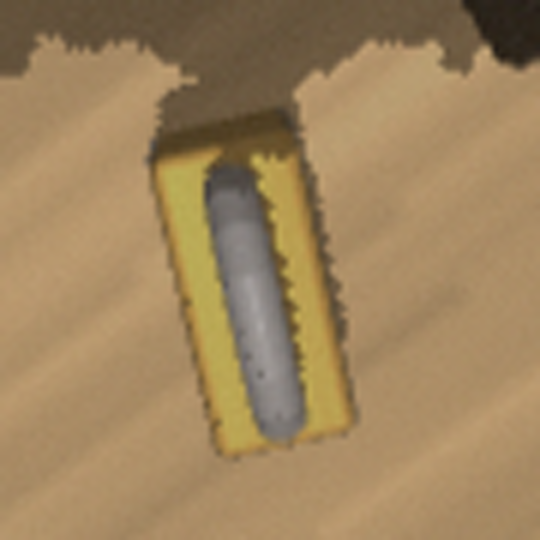

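```bash
python3 - <<'E'
from h import *
import pickle
im=pickle.load(open('w2.pkl','rb'))
W=np.array([ray(im,250+u/6,140+v/6,46)[:2] for u,v in[(155,160),(297,148),(355,428),(222,457)]])
print(W.round(1),W.mean(0));print([np.linalg.norm(W[i]-W[i-1]).round(1) for i in range(4)])
for a,b in((3,0),(2,1)):d=W[b]-W[a];print(np.degrees(np.arctan2(d[1],d[0])))
# shackle top ends z=74
S=[ray(im,250+u/6,140+v/6,74)[:2].round(1) for u,v in[(232,180),(282,420)]];print(S,np.degrees(np.arctan2(*(S[0]-S[1])[::-1])),(S[0]+S[1])/2)
E
```

```text
[[553.6 318.6]
 [567.7 340.7]
 [617.4 317.8]
 [606.5 294. ]] [586.27615449 317.75699922]
[np.float64(58.4), np.float64(26.2), np.float64(54.7), np.float64(26.1)]
155.11151624641215
155.25359879202517
[array([561.9, 329.3]), array([600.8, 311. ])] 154.80597005010745 [581.35 320.15]
```

```bash
python3 - <<'E'
from h import *
s=readout.read_state();to_tool(s,(585.8,318,125),np.radians(155))
E
```

```text
tool shift [0.01  0.117 1.062]
twist [-0.0001  0.     -0.0692]
```

```bash
python3 -m jog '{"claw":[1,1,1,1,1],"xyz":[[0.01,0.117,0.262],[0,0,0.4],[0,0,0.4],[0,0,0],[0,0,0]],"twist":[[0,0,-0.035],[0,0,-0.034],[0,0,0],[0,0,0],[0,0,0]]}'
cat > lock.py <<'E'
from h import *
def lock(im,z,near,lo=(15,90,95),hi=(35,255,255),minA=150,roi=None):
    g=cv2.cvtColor(im['color'],cv2.COLOR_RGB2HSV);m=cv2.inRange(g,lo,hi)
    m=cv2.morphologyEx(m,cv2.MORPH_OPEN,np.ones((3,3)));u0,v0=proj(im,near)
    n,l,t,c=cv2.connectedComponentsWithStats(m)
    ok=[i for i in range(1,n) if t[i,4]>minA and np.hypot(c[i][0]-u0,c[i][1]-v0)<70]
    for i in ok: print('comp',t[i].tolist())
    W=np.array([ray(im,u,v,z)[:2] for v,u in np.argwhere(np.isin(l,ok))],np.float32)
    r=cv2.minAreaRect(W);print('rect c',np.round(r[0],1),'size',np.round(r[1],1),'ang',round(r[2],2),'near px',round(u0),round(v0))
E
python3 - <<'E'
from lock import *
import pickle
s=st();im=grab('wrist','pics/w3.png');pickle.dump(im,open('w3.pkl','wb'))
lock(im,46,(585,318,46))
u,v=map(int,proj(im,(585,318,46)));a=im['color'][max(v-100,0):v+100,u-120:u+120,::-1]
cv2.imwrite('pics/w3c.png',cv2.resize(a,None,fx=2.5,fy=2.5));print(u-120,max(v-100,0))
E
```

```text
clock: 6.3
eef_pos: [586.4, 319.3, 126.7]
tool_rot: [3.14, 0.001, 2.707]
force: [0.9, 0.3, -0.6]
width: 85.4
gripper_force: 0.0
t 6.3 pos [586.4 319.3 126.7] rpy [1.799e+02 1.000e-01 1.551e+02] w 85.4 F [ 0.9  0.3 -0.6] gf 0.0
comp [0, 0, 560, 354, 140271]
rect c [583.6 337.2] size [463.7 276.9] ang 65.19 near px 280 216
160 115
```

View pics/w3c.png

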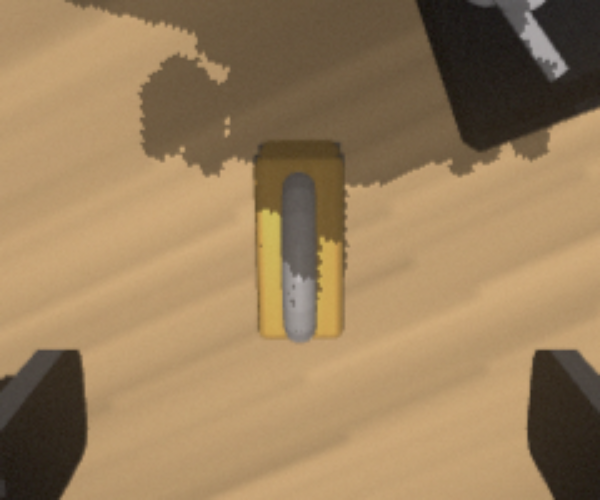

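```bash
python3 - <<'E'
from h import *
import pickle
im=pickle.load(open('w3.pkl','rb'))
for v in(338,158):print(ray(im,160+301/2.5,115+v/2.5,46).round(1))
for v in(340,172):print('sh',ray(im,160+299/2.5,115+v/2.5,72).round(1))
s=readout.read_state()
to_tool(s,(585.8,318,12))
E
```

```text
[611.6 305.9  46. ]
[558.1 330.8  46. ]
sh [602.1 309.9  72. ]
sh [557.7 330.5  72. ]
tool shift [ 0.003 -0.021  1.153]
```

```bash
python3 -m jog '{"claw":[1,1,1,1,0,0,0,0,0,0],"xyz":[[0.01,-0.015,0.36],[0,0,0.36],[0,0,0.3],[0,0,0.127],[0,0,0],[0,0,0],[0,0,0],[0,0,0],[0,0,0],[0,0,0]],"twist":[[0,0,0],[0,0,0],[0,0,0],[0,0,0],[0,0,0],[0,0,0],[0,0,0],[0,0,0],[0,0,0],[0,0,0]]}'
```

```text
clock: 7.6
eef_pos: [585.0, 318.0, 11.9]
tool_rot: [3.14, 0.001, 2.707]
force: [-0.2, -0.6, 5.7]
width: 27.2
gripper_force: 60.5
```

```bash
python3 -m jog '{"claw":[0,0,0,0,0,0,0,0,0,0,0,0],"xyz":[[0,0,-0.3],[0,0,-0.45],[0,0,-0.45],[-0.157,-0.434,0],[-0.157,-0.434,0],[-0.157,-0.434,0],[-0.157,-0.434,0],[-0.157,-0.434,0],[-0.157,-0.434,0],[-0.157,-0.434,0],[-0.157,-0.434,0],[-0.157,-0.434,0]],"twist":[[0,0,0],[0,0,0],[0,0,0],[0,0,0],[0,0,0],[0,0,0],[0,0,0],[0,0,0],[0,0,0],[0,0,0],[0,0,0],[0,0,0]]}'
python3 -m jog '{"claw":[0,0,0,0,0,0],"xyz":[[0,0,0],[0,0,0],[0,0,0],[0,0,0],[0,0,0],[0,0,0]],"twist":[[0,0,-0.03],[0,0,-0.03],[0,0,-0.03],[0,0,-0.033],[0,0,0],[0,0,0]]}'
python3 - <<'E'
from tab import *
s=st();to_tool(s,(548.5,-95.9,48),np.radians(177.2));print(s['qpos'].round(2))
im=optics.get_image('wrist');table(im);cv2.imwrite('pics/w4.png',im['color'][:,:,::-1])
E
```

```text
clock: 9.1
eef_pos: [547.5, -98.0, 130.3]
tool_rot: [-3.141, -0.0, 2.708]
force: [-0.3, -0.5, -2.5]
width: 27.1
gripper_force: 60.0
clock: 9.85
eef_pos: [547.9, -96.5, 130.3]
tool_rot: [-3.142, -0.0, 3.092]
force: [-0.6, 0.4, -2.3]
width: 27.6
gripper_force: 59.9
t 9.85 pos [547.9 -96.5 130.3] rpy [-180.    -0.   177.2] w 27.6 F [-0.6  0.4 -2.3] gf 59.9
tool shift [-0.006  0.006  0.823]
twist [-0.     -0.0001 -0.0002]
[ 0.64  0.77 -0.84  1.86  0.75  0.86  0.94]
dark [475, 169, 63, 79, 3639] world [556.   94.5] rect [40.  69.3] 87.1
dark [354, 170, 81, 78, 4967] world [551.4  -0.8] rect [69.  68.4] 87.2
dark [370, 284, 92, 35, 895] world [638.6  19.2] rect [93.1 16.1] 69.7
```

View pics/w4.png

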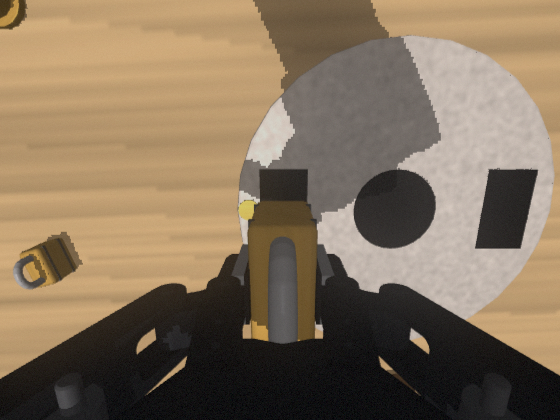

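```bash
python3 -m jog '{"claw":[0,0,0,0,0,0],"xyz":[[0.009,0.0065,0.3],[0,0,0.35],[0,0,0.22],[0,0,0],[0,0,0],[0,0,0]],"twist":[[0,0,0],[0,0,0],[0,0,0],[0,0,0],[0,0,0],[0,0,0]]}'
```

```text
clock: 10.65
eef_pos: [548.0, -95.7, 44.5]
tool_rot: [-3.141, 0.002, 3.094]
force: [0.3, -0.4, -3.0]
width: 27.6
gripper_force: 60.0
```

```bash
python3 -m jog '{"claw":[0,0,0,0,0],"xyz":[[0.009,0,0.02],[0,0,0.01],[0,0,0.01],[0,0,0.005],[0,0,0]],"twist":[[0,0,0],[0,0,0],[0,0,0],[0,0,0],[0,0,0]]}'
```

```text
clock: 11.28
eef_pos: [547.3, -95.7, 39.9]
tool_rot: [-3.141, 0.002, 3.094]
force: [-0.8, -0.6, 5.7]
width: 27.2
gripper_force: 61.3
```

```bash
python3 -m jog '{"claw":[0.45,0.55,0.6,0.6,0.6,0.6,0.6,0.6],"xyz":[[0,0,0],[0,0,0],[0,0,0],[0,0,-0.1],[0,0,-0.3],[0,0,-0.4],[0,0,-0.4],[0,0,-0.3]],"twist":[[0,0,0],[0,0,0],[0,0,0],[0,0,0],[0,0,0],[0,0,0],[0,0,0],[0,0,0]]}'
python3 - <<'E'
from tab import *
s=st()
im=optics.get_image('wrist');table(im);cv2.imwrite('pics/w5.png',im['color'][:,:,::-1]);import pickle;pickle.dump(im,open('w5.pkl','wb'))
E
```

```text
clock: 12.28
eef_pos: [546.7, -95.3, 191.3]
tool_rot: [3.142, 0.002, 3.094]
force: [0.4, 0.2, -0.4]
width: 51.0
gripper_force: 0.0
t 12.28 pos [546.7 -95.3 191.3] rpy [1.800e+02 1.000e-01 1.773e+02] w 51.0 F [ 0.4  0.2 -0.4] gf 0.0
dark [281, 163, 21, 64, 314] world [536.6 -80.2] rect [20.7 68.4] 88.3
dark [339, 163, 66, 64, 3306] world [551.5  -0.9] rect [69.2 68.2] 87.4
dark [439, 163, 48, 64, 2405] world [555.4  94.4] rect [40.  68.2] 87.4
dark [333, 247, 78, 58, 2314] world [650.7 -13.8] rect [72.8 88.2] 3.9
stud 684 [ 565.  -104.2   28. ]
```

View pics/w5.png

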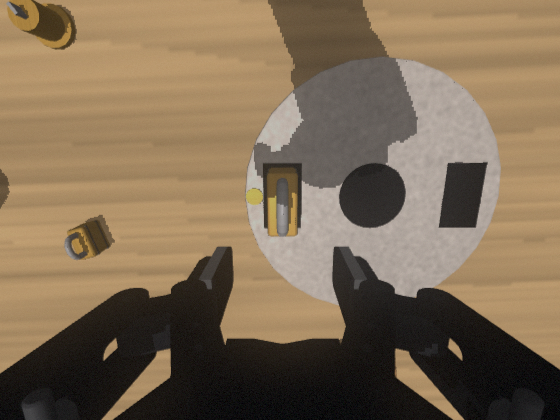

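```bash
python3 - <<'E'
from h import *
import pickle
im=pickle.load(open('w5.pkl','rb'))
e=np.array([551.5,-0.9]);t=np.radians(-92.5)
c=e+95*np.array([np.cos(t),np.sin(t)]);print('target',c)
def corners(z):
    o=[]
    for a,b in((-14,-30),(14,-30),(14,30),(-14,30)):
        p=c+a*np.array([np.cos(t),np.sin(t)])+b*np.array([-np.sin(t),np.cos(t)]);o.append(proj(im,(*p,z)))
    return np.array(o)
a=im['color'][150:250,240:320,::-1].copy();a=cv2.resize(a,None,fx=6,fy=6,interpolation=cv2.INTER_CUBIC)
for z,col in((74,(0,0,255)),(28,(255,0,0))):
    cv2.polylines(a,[((corners(z)-[240,150]+.5)*6).astype(int)],True,col,1)
cv2.imwrite('pics/w5c.png',a)
E
```

```text
target [547.3561582  -95.80958105]
```

View pics/w5c.png

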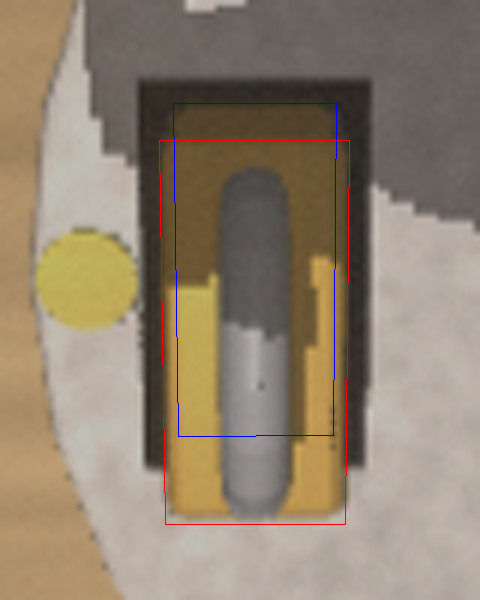

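```bash
python3 -m jog '{"claw":[1,1,1,1,1,1,1],"xyz":[[-0.106,-0.43,-0.08],[-0.106,-0.43,0],[-0.106,-0.43,0],[-0.106,-0.43,0],[-0.106,-0.43,0],[0,0,0],[0,0,0]],"twist":[[0,0,0],[0,0,0],[0,0,0],[0,0,0],[0,0,0],[0,0,0],[0,0,0]]}'
python3 - <<'E'
from h import *
import pickle
s=st();print(s['qpos'].round(2))
im=grab('wrist','pics/w6.png',(180,100,380,250),4);pickle.dump(im,open('w6.pkl','wb'))
print(proj(im,(590,-318,25)),optics.boxes_of('wrist','padlock_small')[:2])
E
```

```text
clock: 13.2
eef_pos: [589.0, -311.8, 197.1]
tool_rot: [3.14, 0.0, 3.095]
force: [0.9, 0.5, 0.0]
width: 85.3
gripper_force: 0.0
t 13.2 pos [ 589.  -311.8  197.1] rpy [179.9   0.  177.3] w 85.3 F [0.9 0.5 0. ] gf 0.0
[ 0.91  0.84 -0.9   1.49  0.69  1.15  1.42]
(np.float64(276.6125999573772), np.float64(194.3230909076659)) []
```

View pics/w6.png

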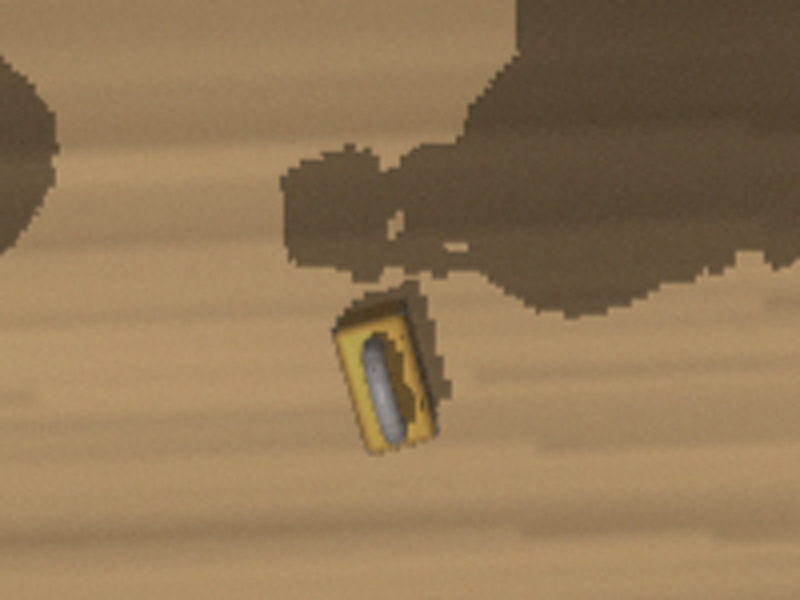

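```bash
python3 - <<'E'
from h import *
import pickle
im=pickle.load(open('w6.pkl','rb'))
W=np.array([ray(im,180+u/4,100+v/4,32)[:2] for u,v in[(337,334),(404,313),(437,433),(374,453)]])
print(W.round(1),W.mean(0));print([np.linalg.norm(W[i]-W[i-1]).round(1) for i in range(4)])
for a,b in((3,0),(2,1)):d=W[b]-W[a];print(np.degrees(np.arctan2(d[1],d[0])))
s=readout.read_state();to_tool(s,(*W.mean(0),100),np.radians(-167))
E
```

```text
[[ 576.3 -330.2]
 [ 571.5 -312.3]
 [ 604.5 -305. ]
 [ 609.3 -322.2]] [ 590.38712514 -317.43922085]
[np.float64(33.9), np.float64(18.5), np.float64(33.7), np.float64(17.9)]
-166.35612709305292
-167.3929121005511
tool shift [-0.014 -0.065  0.973]
twist [ 0.0003  0.0001 -0.0865]
```

```bash
python3 -m jog '{"claw":[1,1,1,1,1],"xyz":[[-0.014,-0.065,0.2],[0,0,0.37],[0,0,0.4],[0,0,0],[0,0,0]],"twist":[[0,0,-0.043],[0,0,-0.0435],[0,0,0],[0,0,0],[0,0,0]]}'
python3 - <<'E'
from h import *
import pickle
s=st()
im=grab('wrist','pics/w7.png',(200,150,360,300),4);pickle.dump(im,open('w7.pkl','wb'))
to_tool(s,(590.4,-317.4,4),np.radians(-167))
E
```

```text
clock: 13.92
eef_pos: [591.4, -318.6, 101.7]
tool_rot: [-3.141, 0.002, -2.916]
force: [0.6, -0.3, 0.1]
width: 85.6
gripper_force: 0.0
t 13.93 pos [ 591.4 -318.6  101.7] rpy [-1.800e+02  1.000e-01 -1.671e+02] w 85.6 F [ 0.6 -0.3  0.1] gf 0.0
tool shift [0.01  0.014 0.977]
twist [-0.0002  0.0007 -0.0005]
```

View pics/w7.png

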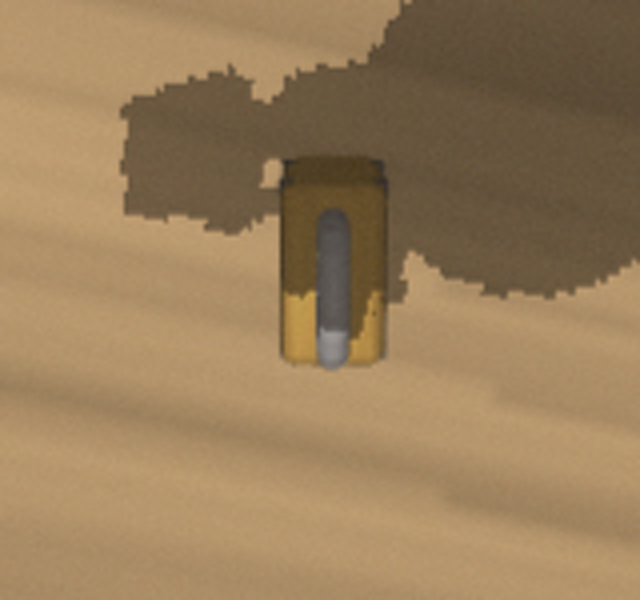

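```bash
python3 - <<'E'
from h import *
import pickle
im=pickle.load(open('w7.pkl','rb'))
a,b=[ray(im,283.3,v,32) for v in(196,240.75)];print(a,b,np.linalg.norm(a-b))
s=readout.read_state();to_tool(s,(*((a+b)/2)[:2],4))
E
python3 -m jog '{"claw":[1,1,1,1,0,0,0,0,0,0],"xyz":[[0.01,0.012,0.3],[0,0,0.3],[0,0,0.25],[0,0,0.127],[0,0,0],[0,0,0],[0,0,0],[0,0,0],[0,0,0],[0,0,0]],"twist":[[0,0,0],[0,0,0],[0,0,0],[0,0,0],[0,0,0],[0,0,0],[0,0,0],[0,0,0],[0,0,0],[0,0,0]]}'; python3 -c "
from h import *
st()"
```

```text
[ 572.77493317 -322.36443908   32.        ] [ 606.99459323 -314.44686988   32.        ] 35.123681986663414
tool shift [0.02  0.011 0.983]
clock: 15.22
eef_pos: [589.6, -318.7, 3.2]
tool_rot: [-3.141, 0.001, -2.918]
force: [-0.3, 0.0, 5.8]
width: 19.0
gripper_force: 59.3
t 15.22 pos [ 589.6 -318.7    3.2] rpy [-1.799e+02  1.000e-01 -1.672e+02] w 19.0 F [-0.3  0.   5.8] gf 59.3
```

```bash
python3 -m jog '{"claw":[0,0,0,0,0,0,0,0,0,0,0,0],"xyz":[[0,0,-0.35],[0,0,-0.55],[0,0,-0.57],[-0.0643,0.4556,0],[-0.0643,0.4556,0],[-0.0643,0.4556,0],[-0.0643,0.4556,0],[-0.0643,0.4556,0],[-0.0643,0.4556,0],[-0.0643,0.4556,0],[-0.0643,0.4556,0],[-0.0643,0.4556,0]],"twist":[[0,0,0],[0,0,0],[0,0,0],[0,0,0],[0,0,0],[0,0,0],[0,0,0],[0,0,0],[0,0,0],[0,0,0],[0,0,0],[0,0,0]]}'
python3 -m jog '{"claw":[0,0,0,0],"xyz":[[0,0,0],[0,0,0],[0,0,0],[0,0,0]],"twist":[[0,0,0.043],[0,0,0.042],[0,0,0],[0,0,0]]}'
python3 - <<'E'
from tab import *
s=st();to_tool(s,(555.2,94,36.2),np.radians(177.4));print(s['qpos'].round(2))
im=optics.get_image('wrist');table(im)
E
```

```text
clock: 16.73
eef_pos: [553.6, 95.3, 148.9]
tool_rot: [-3.141, -0.001, -2.917]
force: [0.8, 0.1, -0.9]
width: 19.2
gripper_force: 58.9
clock: 17.23
eef_pos: [554.0, 94.0, 149.0]
tool_rot: [-3.141, -0.0, 3.101]
force: [0.4, -0.5, -1.9]
width: 19.3
gripper_force: 58.9
t 17.23 pos [554.  94. 149.] rpy [-180.    -0.   177.7] w 19.3 F [ 0.4 -0.5 -1.9] gf 58.9
tool shift [-1.200e-02  1.000e-03  1.128e+00]
twist [-0.     -0.0001  0.0014]
[ 0.3   0.75 -0.84  1.83  0.71  0.89  0.65]
dark [47, 169, 56, 83, 3164] world [549.6 -97.1] rect [41. 79.] 87.3
dark [142, 170, 75, 73, 4278] world [551.9  -1.5] rect [68.3 68.9] 84.4
dark [261, 170, 22, 72, 796] world [543.6  81.2] rect [18.8 67.9] 86.7
dark [218, 244, 43, 43, 264] world [609.1  49.7] rect [ 7.7 61.7] 44.0
dark [123, 283, 77, 30, 733] world [643.  -24.4] rect [15.6 82.4] 13.5
stud 507 [ 553.8 -123.9   28. ]
```

```bash
python3 -m jog '{"claw":[0,0,0,0,0,0],"xyz":[[-0.012,0,0.45],[0,0,0.45],[0,0,0.22],[0,0,0],[0,0,0],[0,0,0]],"twist":[[0,0,0.0014],[0,0,0],[0,0,0],[0,0,0],[0,0,0],[0,0,0]]}'
```

```text
clock: 18.02
eef_pos: [556.5, 94.4, 38.7]
tool_rot: [3.141, 0.003, 3.094]
force: [1.0, -0.6, -1.0]
width: 18.8
gripper_force: 58.9
```

```bash
python3 -m jog '{"claw":[0,0,0,0,0,0],"xyz":[[0.012,-0.003,0.04],[0,0,0.015],[0,0,0.01],[0,0,0.01],[0,0,0],[0,0,0]],"twist":[[0,0,0],[0,0,0],[0,0,0],[0,0,0],[0,0,0],[0,0,0]]}'
```

```text
clock: 18.77
eef_pos: [555.4, 93.8, 31.1]
tool_rot: [-3.141, 0.003, 3.094]
force: [0.6, -2.1, 9.3]
width: 18.9
gripper_force: 60.4
```

```bash
python3 -m jog '{"claw":[0.35,0.45,0.5,0.5,0.5,0.5,0.5,0.5],"xyz":[[0,0,0],[0,0,0],[0,0,0],[0,0,-0.1],[0,0,-0.3],[0,0,-0.4],[0,0,-0.4],[0,0,-0.4]],"twist":[[0,0,0],[0,0,0],[0,0,0],[0,0,0],[0,0,0],[0,0,0],[0,0,0],[0,0,0]]}'
python3 - <<'E'
from tab import *
s=st();im=optics.get_image('wrist');table(im);import pickle;pickle.dump(im,open('w8.pkl','wb'))
e=np.array([551.6,-0.9]);t=np.radians(-92.5);ex=np.array([np.cos(t),np.sin(t)]);ey=np.array([-ex[1],ex[0]])
a=im['color'][:,:,::-1].copy()
k=4;a=cv2.resize(a,None,fx=k,fy=k,interpolation=cv2.INTER_CUBIC)
def poly(c,w,h,z,col):
    q=[proj(im,(*(e+(c+p)*ex+r*ey),z)) for p,r in((-w,-h),(w,-h),(w,h),(-w,h))];cv2.polylines(a,[((np.array(q)+.5)*k).astype(int)],True,col,1)
poly(-95,10,18,60,(0,0,255));poly(-95,20,35,28,(255,0,0));poly(95,14,30,74,(0,0,255));poly(95,20,35,28,(255,0,0))
u,v=map(int,proj(im,(*(e-95*ex),40)));L=a[(v-50)*k:(v+50)*k,(u-45)*k:(u+45)*k]
u,v=map(int,proj(im,(*(e+95*ex),40)));Rr=a[(v-50)*k:(v+50)*k,max(u-45,0)*k:(u+45)*k]
cv2.imwrite('pics/w8.png',np.hstack([L,Rr]));print(L.shape,Rr.shape)
E
```

```text
clock: 19.77
eef_pos: [553.9, 94.0, 191.6]
tool_rot: [3.141, 0.0, 3.095]
force: [0.9, 0.3, 0.5]
width: 42.5
gripper_force: 0.0
t 19.77 pos [553.9  94.  191.6] rpy [180.    0.  177.3] w 42.5 F [0.9 0.3 0.5] gf 0.0
dark [76, 164, 50, 70, 2133] world [547.1 -94.5] rect [44.2 75.3] 87.4
dark [160, 165, 66, 64, 3253] world [551.9  -1.5] rect [68.8 68.1] 40.5
dark [264, 166, 39, 64, 1620] world [554.  94.] rect [39.7 69.2] 86.5
dark [168, 246, 74, 57, 2135] world [648.3  15.1] rect [82.7 71. ] 80.4
stud 652 [557.8 -31.6  28. ]
(400, 360, 3) (400, 360, 3)
```

View pics/w8.png

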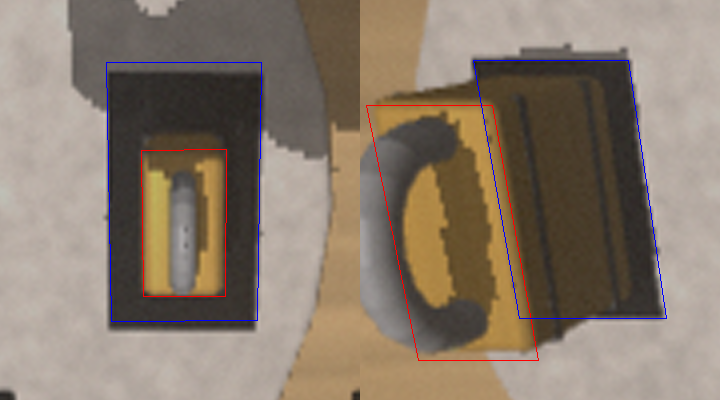

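```bash
python3 -m jog '{"claw":[1,1,1,1,1,1,1,1,1,1,1,1],"xyz":[[0.348,0.416,-0.1],[0.348,0.416,0],[0.348,0.416,0],[0.348,0.416,0],[0.348,0.416,0],[0,0,0],[0,0,0],[0,0,0],[0,0,0],[0,0,0],[0,0,0],[0,0,0]],"twist":[[0,0,0],[0,0,0],[0,0,0],[0,0,0],[0,0,0],[0,0,0.05],[0,0,0.05],[0,0,0.05],[0,0,0.05],[0,0,0.05],[0,0,0.05],[0,0,0.05]]}'
python3 -m jog '{"claw":[1,1,1,1,1],"xyz":[[0,0,0],[0,0,0],[0,0,0],[0,0,0],[0,0,0]],"twist":[[0,0,0.05],[0,0,0.05],[0,0,0.05],[0,0,0],[0,0,0]]}'
cat > disc.py <<'E'
from h import *
def disc(im,z,near,diam,hsv_lo,hsv_hi):
    g=cv2.cvtColor(im['color'],cv2.COLOR_RGB2HSV);m=cv2.inRange(g,hsv_lo,hsv_hi)
    m=cv2.morphologyEx(m,cv2.MORPH_CLOSE,np.ones((5,5)));u0,v0=proj(im,near)
    n,l,t,c=cv2.connectedComponentsWithStats(m)
    for i in range(1,n):
        if t[i,4]>150 and np.hypot(*(c[i]-[u0,v0]))<80:
            cs,_=cv2.findContours((l==i).astype(np.uint8),cv2.RETR_EXTERNAL,cv2.CHAIN_APPROX_NONE)
            W=np.array([ray(im,u,v,z)[:2] for u,v in max(cs,key=len)[:,0]],np.float32)
            print(t[i].tolist(),'circ',np.round(cv2.minEnclosingCircle(W),1) if 0 else [np.round(cv2.minEnclosingCircle(W)[0],1),round(cv2.minEnclosingCircle(W)[1]*2,1)],'ell',[np.round(q,1) for q in cv2.fitEllipse(W)])
    print('near px',round(u0),round(v0),'hsv there',g[int(v0),int(u0)])
E
python3 - <<'E'
from disc import *
import pickle
s=st();print(s['qpos'].round(2))
im=optics.get_image('wrist');pickle.dump(im,open('w9.pkl','wb'));cv2.imwrite('pics/w9.png',im['color'][:,:,::-1])
disc(im,26,(386,315,26),60,(0,0,60),(180,60,255))
print(optics.boxes_of('wrist','disc_lock')[:2])
E
```

```text
clock: 21.32
eef_pos: [389.9, 310.0, 200.1]
tool_rot: [3.141, -0.0, 1.99]
force: [-0.4, 0.7, 0.6]
width: 85.3
gripper_force: 0.0
clock: 21.95
eef_pos: [390.0, 310.0, 199.9]
tool_rot: [3.142, -0.0, 1.527]
force: [0.5, -0.4, 0.6]
width: 85.2
gripper_force: 0.0
t 21.95 pos [390.  310.  199.9] rpy [180.   -0.   87.5] w 85.2 F [ 0.5 -0.4  0.6] gf 0.0
[-0.41  0.49 -0.45  1.96  0.3   0.76 -1.08]
[250, 157, 54, 55, 2342] circ [array([384.9, 320. ]), 62.1] ell [array([384.4, 319.4]), array([57.4, 60. ]), np.float64(174.3)]
near px 278 188 hsv there [  6   7 178]
[{'rect': [251.3, 158.6, 51.7, 55.8], 'score': 0.89}]
```

```bash
python3 -m jog '{"claw":[1,1,1,1,1],"xyz":[[0.085,-0.058,0.4],[0,0,0.4],[0,0,0.3],[0,0,0],[0,0,0]],"twist":[[0,0,0],[0,0,0],[0,0,0],[0,0,0],[0,0,0]]}'
python3 - <<'E'
from disc import *
s=st();im=optics.get_image('wrist');cv2.imwrite('pics/w10.png',im['color'][:,:,::-1])
disc(im,26,(384.6,319,26),60,(0,0,60),(180,60,255));to_tool(s,(384.6,318.7,-2))
E
```

```text
clock: 22.68
eef_pos: [385.2, 319.2, 90.6]
tool_rot: [3.141, -0.001, 1.524]
force: [1.1, 0.0, 1.0]
width: 85.5
gripper_force: 0.0
t 22.68 pos [385.2 319.2  90.6] rpy [ 1.80e+02 -1.00e-01  8.73e+01] w 85.5 F [1.1 0.  1. ] gf 0.0
[241, 180, 80, 81, 4982] circ [array([384.7, 320.6]), 62.4] ell [array([384.3, 320. ]), array([57.5, 61. ]), np.float64(178.0)]
near px 281 223 hsv there [  5   8 183]
tool shift [-0.006 -0.006  0.926]
```

```bash
python3 -m jog '{"claw":[1,1,1,1,0,0,0,0,0,0],"xyz":[[-0.002,-0.006,0.3],[0,0,0.3],[0,0,0.25],[0,0,0.07],[0,0,0],[0,0,0],[0,0,0],[0,0,0],[0,0,0],[0,0,0]],"twist":[[0,0,0],[0,0,0],[0,0,0],[0,0,0],[0,0,0],[0,0,0],[0,0,0],[0,0,0],[0,0,0],[0,0,0]]}'
```

```text
clock: 23.98
eef_pos: [384.7, 319.0, -0.6]
tool_rot: [3.14, -0.002, 1.524]
force: [-1.0, -0.1, 5.5]
width: 58.2
gripper_force: 63.6
```

```bash
python3 -m jog '{"claw":[0,0,0,0,0,0,0,0,0,0,0,0],"xyz":[[0,0,-0.35],[0,0,-0.5],[0,0,-0.55],[-0.39,0.228,0],[-0.39,0.228,0],[-0.39,0.228,0],[-0.39,0.228,0],[-0.39,0.228,0],[-0.39,0.228,0],[-0.39,0.228,0],[-0.39,0.228,0],[0,0,0]],"twist":[[0,0,0],[0,0,0],[0,0,0],[0,0,0],[0,0,0],[0,0,0],[0,0,0],[0,0,0],[0,0,0],[0,0,0],[0,0,0],[0,0,0]]}'
python3 -m jog '{"claw":[0,0,0],"xyz":[[0,0,0.2],[0,0,0],[0,0,0]],"twist":[[0,0,0],[0,0,0],[0,0,0]]}'
python3 - <<'E'
from disc import *
s=st();im=optics.get_image('wrist');cv2.imwrite('pics/w11.png',im['color'][:,:,::-1])
to_tool(s,(552.2,-1,30))
t=optics.get_image('top');cv2.imwrite('pics/t1.png',t['color'][:,:,::-1])
E
```

```text
clock: 25.48
eef_pos: [552.8, -7.5, 138.1]
tool_rot: [3.14, 0.003, 1.516]
force: [-0.1, 0.4, -3.9]
width: 58.2
gripper_force: 66.7
clock: 25.85
eef_pos: [551.6, -1.2, 118.5]
tool_rot: [3.141, -0.0, 1.525]
force: [0.2, 0.4, -4.1]
width: 58.2
gripper_force: 66.6
t 25.85 pos [551.6  -1.2 118.5] rpy [180.   -0.   87.3] w 58.2 F [ 0.2  0.4 -4.1] gf 66.6
tool shift [0.002 0.005 0.885]
```

```bash
python3 -m jog '{"claw":[0,0,0,0,0,0],"xyz":[[0.002,0.005,0.35],[0,0,0.3],[0,0,0.18],[0,0,0],[0,0,0],[0,0,0]],"twist":[[0,0,0],[0,0,0],[0,0,0],[0,0,0],[0,0,0],[0,0,0]]}'
```

```text
clock: 26.7
eef_pos: [553.1, -1.6, 35.9]
tool_rot: [3.139, -0.0, 1.523]
force: [0.1, -0.1, -3.7]
width: 57.8
gripper_force: 66.6
```

```bash
python3 -m jog '{"claw":[0,0,0,0,0,0],"xyz":[[0.005,-0.009,0.045],[0,0,0.02],[0,0,0.01],[0,0,0.01],[0,0,0],[0,0,0]],"twist":[[0,0,0],[0,0,0],[0,0,0],[0,0,0],[0,0,0],[0,0,0]]}'
```

```text
clock: 27.45
eef_pos: [551.1, -1.2, 27.4]
tool_rot: [3.141, 0.001, 1.524]
force: [-4.4, -1.2, 8.4]
width: 57.8
gripper_force: 68.0
```

```bash
python3 -m jog '{"claw":[0.8,0.9,1,1,1,1,1,1,1],"xyz":[[0,0,0],[0,0,0],[0,0,0],[0,0,0],[0,0,-0.1],[0,0,-0.4],[0,0,-0.5],[0,0,-0.5],[0,0,-0.2]],"twist":[[0,0,0],[0,0,0],[0,0,0],[0,0,0],[0,0,0],[0,0,0],[0,0,0],[0,0,0],[0,0,0]]}'
cat > ov.py <<'E'
from h import *
def ov(im,e,yaw,fn,k=2,extra=(),crop=None):
    "overlay predicted layout"
    t=np.radians(yaw);ex=np.array([np.cos(t),np.sin(t)]);ey=np.array([-ex[1],ex[0]])
    a=cv2.resize(im['color'][:,:,::-1],None,fx=k,fy=k,interpolation=cv2.INTER_CUBIC)
    def pl(P,z,col):cv2.polylines(a,[((np.array([proj(im,(*(e+p*ex+r*ey),z)) for p,r in P])+.5)*k).astype(int)],True,col,1)
    B=lambda c,w,h:[(c-w,-h),(c+w,-h),(c+w,h),(c-w,h)]
    C=lambda r:[(r*np.cos(q),r*np.sin(q)) for q in np.linspace(0,6.28,72)]
    pl(B(95,20,35),28,(255,0,0));pl(B(-95,20,35),28,(255,0,0));pl(C(35),28,(255,0,0))
    pl(B(95,14,30),74,(0,0,255));pl(B(-95,10,18),60,(0,0,255));pl(C(30),54,(0,0,255));pl(C(135),28,(0,255,0))
    for r,z in extra: pl(C(r),z,(255,0,255))
    if crop: a=a[crop[1]*k:crop[3]*k,crop[0]*k:crop[2]*k]
    cv2.imwrite(fn,a)
E
python3 - <<'E'
from ov import *;from disc import disc;import pickle
s=st();im=optics.get_image('wrist');pickle.dump(im,open('w12.pkl','wb'))
M=R.from_euler('xyz',s['tool_rot']);b=M.apply([.77,0,0])[:2]
e=np.array([552.2,-1.0])+b;print(e)
for q in(0,95,-95):
  t=np.radians(-93.3);print(q,proj(im,(*(e+q*np.array([np.cos(t),np.sin(t)])),28)))
disc(im,54,(*e,54),60,(0,0,60),(180,60,255))
ov(im,e,-93.3,'pics/w13.png',k=2,crop=(100,60,500,360))
E
```

```text
clock: 28.58
eef_pos: [552.7, -0.8, 200.0]
tool_rot: [3.136, -0.0, 1.524]
force: [-0.1, -0.1, 0.2]
width: 85.5
gripper_force: 0.0
t 28.57 pos [552.7  -0.8 200. ] rpy [179.7  -0.   87.3] w 85.5 F [-0.1 -0.1  0.2] gf 0.0
[ 5.52236284e+02 -2.30855428e-01]
0 (np.float64(280.9363306812649), np.float64(192.62920279509382))
95 (np.float64(280.09407942950395), np.float64(272.30597405415864))
-95 (np.float64(281.9183238499449), np.float64(99.7328789068245))
[143, 58, 280, 255, 43591] circ [array([553., -40.]), 334.3] ell [array([553. , -10.4]), array([264.9, 285.3]), np.float64(81.2)]
near px 281 198 hsv there [  0   5 164]
```

View pics/w13.png

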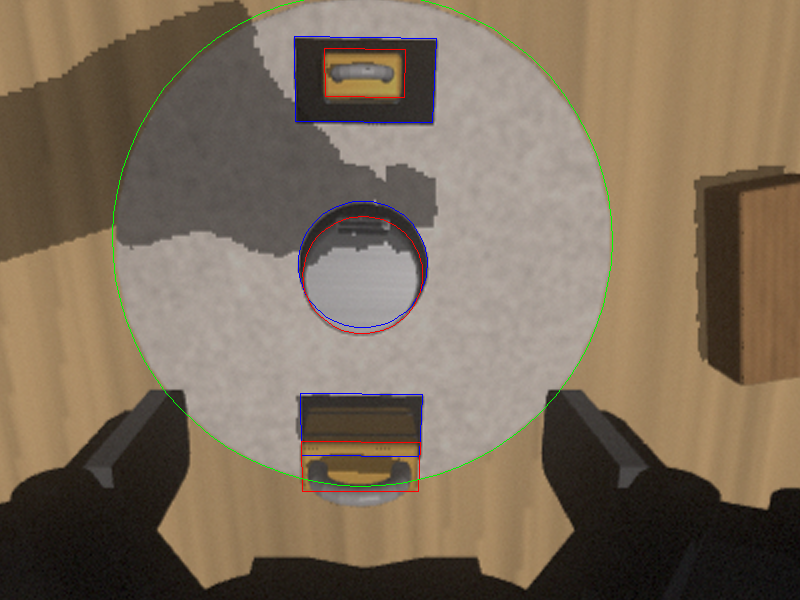

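```bash
python3 -m jog '{"claw":[1,1,1,1,1,1,1,1,1],"xyz":[[-0.456,-0.231,0],[-0.456,-0.231,0],[-0.456,-0.231,0],[-0.456,-0.231,0],[-0.456,-0.231,0],[-0.456,-0.231,0],[-0.456,-0.231,0],[0,0,0],[0,0,0]],"twist":[[0,0,0],[0,0,0],[0,0,0],[0,0,0],[0,0,0],[0,0,0],[0,0,0],[0,0,0],[0,0,0]]}'
cat > cyl.py <<'E'
from h import *
from scipy.optimize import minimize
def cyl(im,zb,p0):
    "yellow-brass mask edges; fit centre by silhouette IoU of collar+barrel model"
    g=cv2.cvtColor(im['color'],cv2.COLOR_RGB2HSV);print('hsv',g[int(proj(im,(*p0,zb+39))[1]),int(proj(im,(*p0,zb+39))[0])])
    q=np.linspace(0,2*np.pi,60,endpoint=False)
    def hull(c,r,z0,z1):
        P=[proj(im,(c[0]+r*np.cos(t),c[1]+r*np.sin(t),z)) for t in q for z in(z0,z1)];return cv2.convexHull(np.array(P,np.float32))
    return g,hull
E
python3 - <<'E'
from cyl import *
import pickle
s=st();im=optics.get_image('wrist');pickle.dump(im,open('w14.pkl','wb'))
b=optics.boxes_of('wrist','rim_cylinder');print(b[:2],proj(im,(376,-312,20)))
d=b[0]['rect'];u=d[0]+d[2]/2
print(ray(im,u,d[1],0),ray(im,u,d[1]+d[3],39),ray(im,u,d[1]+d[3]/2,20),s['qpos'].round(2))
g=cv2.cvtColor(im['color'],cv2.COLOR_RGB2HSV)
for v in range(int(d[1])-8,int(d[1]+d[3])+8,3):print(v,[tuple(g[v,x]) for x in range(int(d[0])-6,int(d[0]+d[2])+8,6)])
E
```

```text
clock: 29.75
eef_pos: [374.8, -311.7, 196.1]
tool_rot: [3.141, -0.001, 1.524]
force: [0.5, 1.1, 0.0]
width: 85.2
gripper_force: 0.0
t 29.75 pos [ 374.8 -311.7  196.1] rpy [180.   -0.   87.3] w 85.2 F [0.5 1.1 0. ] gf 0.0
[{'rect': [262.8, 173.5, 31.4, 39.7], 'score': 0.56}] (np.float64(283.316749149152), np.float64(192.63686929490956))
[ 371.36591632 -293.44272519    0.        ] [ 370.0352082 -329.9456446   39.       ] [ 370.66408374 -312.5551269    20.        ] [ 1.02  0.5  -0.55  1.99  0.37  0.76  0.2 ]
165 [(np.uint8(17), np.uint8(110), np.uint8(93)), (np.uint8(15), np.uint8(101), np.uint8(98)), (np.uint8(17), np.uint8(108), np.uint8(97)), (np.uint8(18), np.uint8(107), np.uint8(93)), (np.uint8(19), np.uint8(107), np.uint8(95)), (np.uint8(17), np.uint8(112), np.uint8(91)), (np.uint8(17), np.uint8(106), np.uint8(101)), (np.uint8(17), np.uint8(103), np.uint8(99))]
168 [(np.uint8(17), np.uint8(106), np.uint8(96)), (np.uint8(17), np.uint8(107), np.uint8(95)), (np.uint8(16), np.uint8(101), np.uint8(98)), (np.uint8(16), np.uint8(112), np.uint8(93)), (np.uint8(17), np.uint8(107), np.uint8
[... 5766 characters left out ...]
68)), (np.uint8(17), np.uint8(106), np.uint8(163)), (np.uint8(17), np.uint8(104), np.uint8(169)), (np.uint8(17), np.uint8(102), np.uint8(162)), (np.uint8(17), np.uint8(107), np.uint8(158)), (np.uint8(17), np.uint8(108), np.uint8(154)), (np.uint8(17), np.uint8(104), np.uint8(169)), (np.uint8(18), np.uint8(103), np.uint8(169))]
219 [(np.uint8(17), np.uint8(102), np.uint8(172)), (np.uint8(17), np.uint8(102), np.uint8(165)), (np.uint8(18), np.uint8(103), np.uint8(171)), (np.uint8(17), np.uint8(101), np.uint8(162)), (np.uint8(17), np.uint8(104), np.uint8(159)), (np.uint8(17), np.uint8(106), np.uint8(152)), (np.uint8(17), np.uint8(101), np.uint8(169)), (np.uint8(17), np.uint8(103), np.uint8(171))]
```

```bash
cat > cyl.py <<'E'
from h import *
from scipy.optimize import minimize
def cyl(im,zb,p0,k=6):
    "fit the cylinder's centre: IoU of saturated mask with the projected collar+barrel outline"
    u0,v0=map(int,proj(im,(*p0,zb+20)));w=70;o=np.array([u0-w,v0-w])
    g=cv2.cvtColor(im['color'],cv2.COLOR_RGB2HSV)[v0-w:v0+w,u0-w:u0+w]
    m=(g[:,:,1]>123).astype(np.uint8);m=cv2.morphologyEx(m,cv2.MORPH_CLOSE,np.ones((7,7)));m=cv2.morphologyEx(m,cv2.MORPH_OPEN,np.ones((3,3)))
    n,l,t,c=cv2.connectedComponentsWithStats(m);ok=[i for i in range(1,n) if t[i,4]>150];i=min(ok,key=lambda i:np.hypot(*(c[i]-w)))
    m=cv2.resize((l==i).astype(np.uint8),None,fx=k,fy=k,interpolation=cv2.INTER_NEAREST)
    q=np.linspace(0,2*np.pi,60,endpoint=False)
    def cost(c):
        a=np.zeros_like(m)
        for r,z0,z1 in((20,zb,zb+7),(14,zb,zb+39)):
            P=[proj(im,(c[0]+r*np.cos(t),c[1]+r*np.sin(t),z)) for t in q for z in(z0,z1)]
            cv2.fillConvexPoly(a,cv2.convexHull(((np.array(P)-o+.5)*k).astype(np.int32)),1)
        return -(a&m).sum()/(a|m).sum()
    r=minimize(cost,p0,method='Nelder-Mead',options=dict(initial_simplex=[p0,np.add(p0,(6,0)),np.add(p0,(0,6))],xatol=.1,fatol=1e-4))
    print('cyl',r.x.round(1),'IoU',round(-r.fun,3),'area',int(m.sum()/k/k));return r.x
E
python3 - <<'E'
from cyl import *
import pickle
im=pickle.load(open('w14.pkl','rb'));c=cyl(im,0,(371,-312));s=readout.read_state();to_tool(s,(*c,100))
E
```

```text
cyl [ 386.8 -276.8] IoU -0.0 area 962
tool shift [0.345 0.096 0.963]cyl.py:16: RuntimeWarning: overflow encountered in scalar negative
  return -(a&m).sum()/(a|m).sum()
```

Unsigned overflow in the cost; fix.

```bash
sed -i 's/return -(a&m).sum()/return -float((a\&m).sum())/' cyl.py; python3 - <<'E'
from cyl import *
import pickle
im=pickle.load(open('w14.pkl','rb'));c=cyl(im,0,(371,-312));s=readout.read_state();to_tool(s,(*c,100))
E
```

```text
cyl [ 371.3 -315. ] IoU 0.947 area 962
tool shift [-0.044 -0.041  0.963]
```

```bash
python3 -m jog '{"claw":[1,1,1,1,1,1],"xyz":[[-0.044,-0.041,0.3],[0,0,0.35],[0,0,0.31],[0,0,0],[0,0,0],[0,0,0]],"twist":[[0,0,0],[0,0,0],[0,0,0],[0,0,0],[0,0,0],[0,0,0]]}'
python3 - <<'E'
from cyl import *
s=st();im=optics.get_image('wrist');c=cyl(im,0,(371.3,-315));to_tool(s,(c[0],c[1]-.8,9))
E
```

```text
clock: 30.6
eef_pos: [371.4, -316.8, 101.5]
tool_rot: [3.139, 0.001, 1.524]
force: [-0.3, 0.2, 0.1]
width: 85.5
gripper_force: 0.0
t 30.6 pos [ 371.4 -316.8  101.5] rpy [1.799e+02 1.000e-01 8.730e+01] w 85.5 F [-0.3  0.2  0.1] gf 0.0
cyl [ 371.3 -314.9] IoU 0.917 area 1869
tool shift [ 0.012 -0.004  0.925]
```

```bash
python3 -m jog '{"claw":[1,1,1,1,0,0,0,0,0,0],"xyz":[[0.012,-0.004,0.3],[0,0,0.3],[0,0,0.24],[0,0,0.075],[0,0,0],[0,0,0],[0,0,0],[0,0,0],[0,0,0],[0,0,0]],"twist":[[0,0,0],[0,0,0],[0,0,0],[0,0,0],[0,0,0],[0,0,0],[0,0,0],[0,0,0],[0,0,0],[0,0,0]]}'
```

```text
clock: 31.9
eef_pos: [370.5, -315.7, 9.7]
tool_rot: [3.14, 0.001, 1.523]
force: [-1.2, 0.7, 6.0]
width: 26.9
gripper_force: 58.6
```

```bash
python3 -m jog '{"claw":[0,0,0,0,0,0,0,0,0,0,0,0],"xyz":[[0,0,-0.4],[0,0,-0.55],[0,0,-0.55],[0.461,0.238,0],[0.461,0.238,0],[0.461,0.238,0],[0.461,0.238,0],[0.461,0.238,0],[0.461,0.238,0],[0.461,0.238,0],[0,0,0],[0,0,0]],"twist":[[0,0,0],[0,0,0],[0,0,0],[0,0,0],[0,0,0],[0,0,0],[0,0,0],[0,0,0],[0,0,0],[0,0,0],[0,0,0],[0,0,0]]}'
python3 -m jog '{"claw":[0,0,0,0],"xyz":[[0,0,0.4],[0,0,0.35],[0,0,0],[0,0,0]],"twist":[[0,0,0],[0,0,0],[0,0,0],[0,0,0]]}'
python3 -c "
from h import *
to_tool(st(),(552.2,-1,63.7))"
```

```text
clock: 33.4
eef_pos: [550.9, -1.5, 158.6]
tool_rot: [-3.14, 0.001, 1.524]
force: [-0.2, -0.2, -1.4]
width: 26.5
gripper_force: 59.3
clock: 33.9
eef_pos: [552.1, -1.7, 84.8]
tool_rot: [3.14, 0.0, 1.522]
force: [0.3, -0.1, -1.4]
width: 26.3
gripper_force: 59.4
t 33.9 pos [552.1  -1.7  84.8] rpy [179.9   0.   87.2] w 26.3 F [ 0.3 -0.1 -1.4] gf 59.4
tool shift [0.007 0.    0.211]
```

```bash
python3 -m jog '{"claw":[0,0,0,0,0,0,0],"xyz":[[0.006,0,0.12],[0,0,0.05],[0,0,0.01],[0,0,0.01],[0,0,0.01],[0,0,0],[0,0,0]],"twist":[[0,0,0],[0,0,0],[0,0,0],[0,0,0],[0,0,0],[0,0,0],[0,0,0]]}'
```

```text
clock: 34.78
eef_pos: [551.8, -0.3, 63.8]
tool_rot: [3.141, 0.0, 1.524]
force: [-0.0, -0.7, -1.1]
width: 26.6
gripper_force: 59.5
```

```bash
python3 -m jog '{"claw":[0,0,0,0],"xyz":[[0,-0.002,0.007],[0,0,0.007],[0,0,0],[0,0,0]],"twist":[[0,0,0],[0,0,0],[0,0,0],[0,0,0]]}'
```

```text
clock: 35.28
eef_pos: [551.8, -0.2, 63.7]
tool_rot: [3.141, 0.001, 1.524]
force: [-2.8, -0.6, 10.1]
width: 26.4
gripper_force: 60.5
```

Contact. Release and rise, then inspect.

```bash
python3 -m jog '{"claw":[0.4,0.5,0.6,0.6,0.6,0.6,0.6,0.6,0.6,0.6,0.6],"xyz":[[0,0,0],[0,0,0],[0,0,0],[0,0,-0.1],[0,0,-0.3],[0,0,-0.5],[0,0,-0.5],[0,0,-0.5],[0,0,0],[0,0,0],[0,0,0]],"twist":[[0,0,0],[0,0,0],[0,0,0],[0,0,0],[0,0,0],[0,0,0],[0,0,0],[0,0,0],[0,0,0],[0,0,0],[0,0,0]]}'
python3 - <<'E'
from ov import *;from cyl import cyl
s=st();im=optics.get_image('wrist')
M=R.from_euler('xyz',s['tool_rot']);e=np.array([552.2,-1.0])+M.apply([.77,0,0])[:2];print(e)
cyl(im,54,tuple(e))
ov(im,e,-93.3,'pics/w15.png',k=3,extra=((20,61),(14,93)),crop=(150,70,416,270))
E
```

```text
clock: 36.65
eef_pos: [550.6, -0.5, 251.1]
tool_rot: [-3.139, 0.0, 1.524]
force: [-0.3, 0.0, -0.5]
width: 51.0
gripper_force: 0.0
t 36.65 pos [ 5.506e+02 -5.000e-01  2.511e+02] rpy [-179.9    0.    87.3] w 51.0 F [-0.3  0.  -0.5] gf 0.0
[ 5.52236311e+02 -2.30856660e-01]
cyl [551.7   1.2] IoU 0.876 area 880
```

View pics/w15.png

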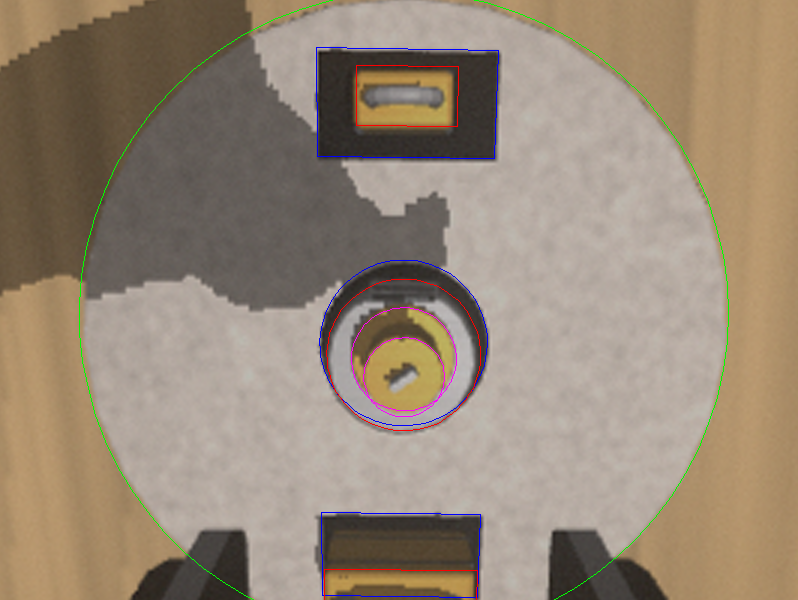

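```bash
python3 -c "
from cell import order
print(order.finish_job())"
```

```text
the job is handed in; nothing more can be done
None
```

I handed the job in at 36.7 s of the 115 s: all four locks stand upright on their marks, the cylinder is on the disc lock, and in the last picture all are centred to about 2 mm or better; the turntable turned by less than about 1° during placing, and the verdict was not returned.

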